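# Batch the cork rolls on the scoop and tip them into the parts drawer

### The arm

A 7-joint arm with a two-finger parallel gripper is mounted at the origin on a cart in front of the work surface, level with it; the furniture and walls round the work are solid. World frame = base frame: x ahead of the robot, y to its left, z up, the work surface at z = 0. Lengths are in m, angles in degrees, forces in N, time in s.
With the tool pointing down it reaches from about 0.425 to 0.95 m from the base axis. Payload 4.7 kg.
Tool frame: the origin (TCP) lies at the very end of the fingers, on their centre line; the grasp point (between the pads) lies 19 mm behind it; x points along the fingers, z is the direction in which the jaws open and shut, and the axes are right-handed (so a half turn about x gives the same grasp; the last joint's range is limited). The gripper opens to 87 mm and grips with 3 to 60 N. Pads are 19 mm wide; open, the fingers measure 117 mm over their backs; the gripper's body (75 mm by 190 mm) begins 51 mm behind the grasp point.
Start: joints at [-78.432, 26.849, -2.785, 87.806, 1.381, 65.374, -4.715], TCP at [0.154, 0.657, 0.223] pointing down, gripper open.
Joint ranges: [-148.3, 148.3], [-19.14, 114.17], [-79.39, 73.82], [5.75, 140.21], [-59.74, 239.74], [12.07, 113.84], [-152.46, 152.46]. Speed limits (degrees/s): [147.25, 147.25, 180, 180, 180, 180, 180].

### API

Orientations are given as [roll, pitch, yaw] about the fixed x, y, z axes, in that order (R = Rz(yaw) Ry(pitch) Rx(roll)).
In Python, from bench import bot, imaging, job gives the robot as it stands.
- The arm moves only by the shell command python3 -m inch 'ROWS' [FORCE]. ROWS is JSON, a list that holds one entry, the list of rows, each a list of 7 numbers: the shift along the tool's x, y, z in mm, then the turn, a rotation vector about the tool's x, y, z in degrees, then the opening in per cent of the stroke, from 0 (shut) to 100 (fully open). In form: [[[x, y, z, ax, ay, az, fingers], ...]]. A call has 1 to 8 rows; each row shifts and turns the commanded pose from where the row before left it, along the tool's axes as they then stand; what a row does not reach is not made up. A row lasts 1/10 s, in which the tool goes at most 50 mm and 8.59 degrees, less where a joint would pass 70% of its speed; a pose out of reach is approached as far as the arm can. A call with a gripper value outside its range is refused whole. The fingers move at their own pace and stop on an object; FORCE is the grip in N (left out, the last holds). Time passes only in rows, so rows that do not move let the fingers close. It gives the time, the measured TCP pose, the force and the opening at its end, in the units of the state.
- bot.state(): the state, without advancing time (a new reading comes with each control period).
- imaging.read_camera(name): name is "scene" or "top"; returns the picture (420x560x3 uint8, red, green, blue); there is no depth.
- imaging.get_calibration(name): a dict with "vertical_fov" (degrees; the focal length in pixels is half the picture's height over the tangent of half this angle, whatever the lens; pixels are square), "cx", "cy" (the principal point, pixels), "k1" (the pictures are not rectified: a ray, as slopes to the right and down, at radius r is drawn at 1 + k1 r^2 times it, then the intrinsics apply), "R" (3x3) and "t" (3): a world point X has camera coordinates R X + t. Camera axes: x right, y down, z forward; pixel columns grow to the right and rows downward; lengths in m; the calibration is good to about 2 mm. A picture is of the moment at which its call begins. get_calibration takes no time and is no camera call.
- job.sign_off(): hands the job in, once; it reports no verdict.
Trained networks look in the newest picture that a camera, given by its name, has taken for a name from the list of things; names that differ only in an ending like _2 or _b are one class to them, and where a whole thing is asked for, a point or a joint stands for the part that bears it (a point fixed in the world has none). Each returns a list of dicts, best first, with "confidence" (0 to 1); they miss things now and then, are a little off and sometimes report something else, mostly with a low value. They report only what shows in the picture. A call takes as long as a camera call.
- imaging.silhouettes(query, camera): "region" (420x560 bool, what is visible of it) and "extent" ([centre column, centre row, width, height] in pixels, round what is visible of it).
- imaging.spot_point(query, camera): "position" ([column, row] in pixels: a listed point, or the origin of a listed thing).
The state is a dict: "time": time; "joint_positions": joint angles; "qd": joint speeds; "tau": joint torques, N m; "tcp_pos": TCP position; "orientation": TCP orientation; "contact_force": force on the tool from outside, world axes, zero at the start; "torque": the same for the moment, N m; "gripper_width": opening from 0.0 (shut) to 1.0 (fully open).
Only numpy, scipy, OpenCV 4.12 (cv2) and the standard library are available. Lean on these libraries where they do the work, as an engineer would, in place of code of your own. Each camera call takes 0.05 s, during which the arm holds its last target. There are 200 camera calls.

### The job

Gather all the cork rolls that lie on the bench onto the aluminium scoop tray so that the batch is complete, then tip the tray over the open drawer so that all of them slide in together (if one misses, put it back on the tray and tip again). Set the empty tray back flat in the middle of its green pad and push the drawer fully home until it seats, with all the corks inside it. Leave the other things on the bench where they are.

Things in the scene. Friction and masses are not known exactly. Their poses are not given: they have to be found in the camera images.
- tray: loose aluminium scoop tray, 178 mm wide (its x), 140 mm long (its y), about 0.16 kg. Origin: centre of its underside, z up. Floor 3 mm thick and smooth; walls 20 mm high along both sides and the rear, 3 mm thick; the front edge (+y) is open. Clear floor: x = +/-86 mm, y = -57 to +70 mm. Cork rolls begin to slide at about 25 degrees of tilt, reliably at 40
- tray_grip (a point): middle of the top edge of the black upright grip plate inside the tray's rear wall, by which the tray is held: 66 mm wide along the tray's x, 10 mm thick along its y, reaching from the tray floor to this point, 53 mm above the tray's underside. Grip it across its thickness from above. In the tray's frame at (0, -62, 53) mm; axes as the tray's
- tray_lip (a point): middle of the tray's open front edge, on top of its floor; pieces slide out over it along the tray's +y when the front is tipped down. In the tray's frame at (0, 70, 3) mm; axes as the tray's
- pad: flat green pad fixed on the bench, 210 (its x) x 175 (its y) x 3 mm, on which the tray stands; origin: centre of its underside
- unit: grey one-drawer parts unit with a blue drawer front, fixed on the bench, 200 mm deep (its x) x 250 mm wide (its y) x 95 mm high. Origin: centre of its underside; the drawer comes out along its -x
- unit_drawer0 (a joint): opening of the drawer in m: 0 = fully home, 0.133 = fully open; it starts open by 115 to 131 mm. It slides with about 1 N of friction; over the last 12 mm a spring catch resists with about 3 N and then snaps in at 0, where there is a hard stop
- drawer_floor (a point): centre of the drawer's inner floor, 22 mm above the bench; moves with the drawer; x points into the unit (closing direction), z up. Inner space x = +/-77, y = +/-104 mm, walls 51 mm above this floor; the blue front (outer face at x = -98 mm) reaches 60 mm above it. The unit's top, 95 mm above the bench, covers what is not pulled out: its front edge lies at x = opening - 83 mm
- unit_drawer0_handle (a point): middle of the drawer's steel bar handle (120 mm long along the drawer's y, 11 mm thick, 35 mm in front of the blue front), 57 mm above the bench; axes as those of the drawer floor
- cork_1: cork roll: brown cylinder, 28 mm diameter, 18 mm high, about 15 g; 4 to 6 of the six are present. Origin: centre of its underside, z along its axis (up when it stands)
- cork_2: cork roll: brown cylinder, 28 mm diameter, 18 mm high, about 15 g; 4 to 6 of the six are present. Origin: centre of its underside, z along its axis (up when it stands)
- cork_3: cork roll: brown cylinder, 28 mm diameter, 18 mm high, about 15 g; 4 to 6 of the six are present. Origin: centre of its underside, z along its axis (up when it stands)
- cork_4: cork roll: brown cylinder, 28 mm diameter, 18 mm high, about 15 g; 4 to 6 of the six are present. Origin: centre of its underside, z along its axis (up when it stands)
- cork_5: cork roll: brown cylinder, 28 mm diameter, 18 mm high, about 15 g; 4 to 6 of the six are present. Origin: centre of its underside, z along its axis (up when it stands)
- cork_6: cork roll: brown cylinder, 28 mm diameter, 18 mm high, about 15 g; 4 to 6 of the six are present. Origin: centre of its underside, z along its axis (up when it stands)
- pitch_block: flat black bench block, 55x70x16 mm; a bystander. Origin: centre of its underside
- brush: flat brush with a wooden handle, 92x16x9 mm; a bystander. Origin: centre of its underside
- needle_block: orange block stuck with thin needles, 66x84x26 mm (needles up to 104 mm); a bystander. Origin: centre of its underside
- scraper: grey steel scraper, 100x21x9 mm; a bystander. Origin: centre of its underside

How it is judged:
By the outcome, as a careful person would: the job done as asked, in the order asked, and still so for the second after the job is handed in, with the robot touching nothing.
Of cork_1, cork_2, cork_3, cork_4, cork_5, cork_6 only 4 to 6 are there at a start; the rules pass over those that are not, and their reading is None.
At some moment in a run one of cork_1, cork_2, cork_3, cork_4, cork_5, cork_6 may be knocked a few centimetres aside while the robot is not near it.
It also fails if it takes over 210 s, if anything falls off the work surface, if the arm or the gripper's body presses on something with over 40 N, if the wrist force passes 120 N, or if a joint passes its speed limit or range.

## Working session

There is one attempt and no reset: what is moved stays moved. The work goes in short steps, Python scripts to look and compute and a shell command to move; the robot and the scene stay as the last step left them, time stands still between calls to the robot, and variables do not carry over. Pictures are saved under pics/ and viewed, on a budget of 18 in all, crops included, one or two more only if the job needs it, and the job is handed in when it is done.

```bash
ls; mkdir -p pics; cat > h.py <<'E'
import numpy as np, cv2
from scipy.spatial.transform import Rotation as Ro
from bench import bot, imaging, job
def pix2w(cam,uv,z):
    c=imaging.get_calibration(cam); f=210/np.tan(np.radians(c["vertical_fov"]/2))
    K=np.array([[f,0,c["cx"]],[0,f,c["cy"]],[0,0,1]])
    p=cv2.undistortPoints(np.array([[uv]],float),K,np.array([c["k1"],0,0,0.]))[0,0]
    R=np.array(c["R"]);t=np.array(c["t"]); o=-R.T@t; d=R.T@np.array([p[0],p[1],1])
    return o+d*(z-o[2])/d[2]
def w2pix(cam,X):
    c=imaging.get_calibration(cam); f=210/np.tan(np.radians(c["vertical_fov"]/2))
    p=np.array(c["R"])@np.array(X)+np.array(c["t"]); s=p[:2]/p[2]; s=s*(1+c["k1"]*(s@s))
    return s*f+[c["cx"],c["cy"]]
def save(cam,name):
    im=imaging.read_camera(cam); cv2.imwrite(f"pics/{name}.png",im[:,:,::-1]); return im
E
python3 - <<'E'
from h import *
s=bot.state();print(s)
for c in ("top","scene"):
    k=imaging.get_calibration(c);print(c,-np.array(k["R"]).T@k["t"],k["vertical_fov"],k["k1"])
    save(c,c+"0")
a=cv2.imread("pics/top0.png");b=cv2.imread("pics/scene0.png")
cv2.imwrite("pics/both0.png",cv2.resize(np.vstack([a,b]),(400,600)))
for q,z in (("cork_1",0),("tray_grip",.056),("tray_lip",.006),("pad",0),("unit",0),("drawer_floor",.022),("unit_drawer0_handle",.057),("pitch_block",0),("brush",0),("needle_block",0),("scraper",0)):
    for d in imaging.spot_point(q,"top"):
        print(q,round(d["confidence"],2),np.round(d["position"]),np.round(pix2w("top",d["position"],z)[:2],3))
E
```

```text
pics
{'time': 0.0, 'joint_positions': array([-78.43232123,  26.89804368,  -2.78374655,  87.87311901,
         1.3803655 ,  65.37260917,  -4.71450009]), 'qd': array([ 0.03180053,  0.0510315 , -0.07140595, -0.01419081, -0.07436995,
       -0.04635073,  0.0564972 ]), 'tau': array([ 2.17726238e-04, -5.07978773e+01, -8.00104137e-02, -2.36149031e+01,
       -6.11243164e-02,  3.80815740e-02,  1.91024692e-04]), 'tcp_pos': array([0.1542656 , 0.65653647, 0.22149517]), 'orientation': array([-178.04671719,   89.88975968, -101.2681865 ]), 'contact_force': array([-0.05797483, -0.140173  , -0.023832  ]), 'torque': array([ 0.05909654, -0.02112402,  0.03600985]), 'gripper_width': 1.0001542404437993}
top [0.3374679  0.0227582  1.32237401] 50.25471952228263 -0.016300975131901988
scene [-0.25370356 -0.76945744  1.05716725] 44.50633282054072 0.045445916559797545
cork_1 0.58 [360. 244.] [ 0.455 -0.211]
cork_1 0.54 [418. 216.] [ 0.536 -0.386]
cork_1 0.48 [362. 219.] [ 0.529 -0.221]
cork_1 0.41 [419. 242.] [ 0.459 -0.387]
cork_1 0.4 [394. 241.] [ 0.464 -0.311]
tray_grip 0.97 [341. 209.] [ 0.551 -0.151]
tray_lip 0.61 [294. 219.] [ 0.529 -0.017]
unit 0.89 [140. 222.] [0.521 0.444]
unit 0.54 [339. 210.] [ 0.558 -0.151]
drawer_floor 0.65 [182. 221.] [0.521 0.314]
unit_drawer0_handle 0.82 [226. 207.] [0.556 0.18 ]
unit_drawer0_handle 0.4 [290. 218.] [ 0.526 -0.005]
pitch_block 0.9 [422. 276.] [ 0.359 -0.392]
brush 0.56 [328. 164.] [ 0.698 -0.122]
needle_block 0.64 [379. 174.] [ 0.666 -0.276]
scraper 0.7 [270. 273.] [0.37  0.056]
```

View pics/top0.png

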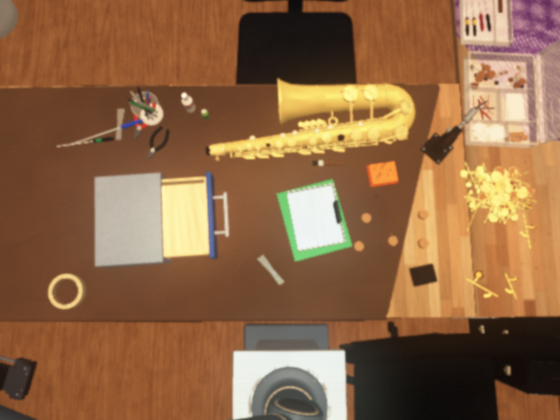

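View pics/scene0.png

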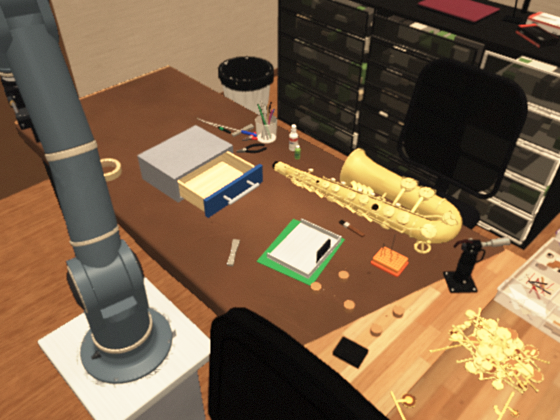

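The top view shows five corks, at pixels (366,217), (359,246), (393,240), (422,215) and (422,243). The tray is on the green pad at about (316,218), with its front facing the open drawer at (190,220). Next I measure these with silhouettes.

```bash
cat >> h.py <<'E'
def axes():
    s=bot.state(); R=Ro.from_euler("xyz",s["orientation"],degrees=True); return np.array(s["tcp_pos"]),R
def goal(yaw_jaw,tip=0):
    """tool down, jaws along world direction yaw_jaw deg (then tipped by rotvec about horizontal axis normal to it)"""
    a=np.radians(yaw_jaw); z=np.array([np.cos(a),np.sin(a),0]); x=np.array([0,0,-1.]); y=np.cross(z,x)
    R=Ro.from_matrix(np.c_[x,y,z]); h=np.cross(np.array([0,0,1.]),z)
    return Ro.from_rotvec(np.radians(tip)*h)*R
def plan(p,R):
    p0,R0=axes(); print("shift mm (tool now)",np.round(R0.inv().apply(np.array(p)-p0)*1000,1),"turn deg",np.round(np.degrees((R0.inv()*R).as_rotvec()),1))
E
python3 - <<'E'
from h import *
im=imaging.read_camera("top")
p,R=axes(); print("tool axes in world (cols x y z)\n",np.round(R.as_matrix(),3))
print("base px",w2pix("top",[0,0,0]))
for q,z in (("cork_1",.014),("tray",.01),("tray_lip",.01),("pad",.003),("pitch_block",.016),("needle_block",.026),("brush",.009),("scraper",.009)):
    for d in imaging.silhouettes(q,"top"):
        m=d["region"]; v,u=np.nonzero(m)
        if len(u)<10: continue
        r=cv2.minAreaRect(np.c_[u,v].astype(np.float32))
        W=[np.round(pix2w("top",b,z)[:2],3).tolist() for b in cv2.boxPoints(r)]
        print(q,round(d["confidence"],2),len(u),np.round([u.mean(),v.mean()],1),np.round(pix2w("top",[u.mean(),v.mean()],z)[:2],4),"" if q=="cork_1" else W)
for q,z in (("tray_grip",.056),("tray_lip",.006),("drawer_floor",.022),("unit_drawer0_handle",.057),("unit",0)):
  for cam in ("scene",):
    imaging.read_camera(cam)
    for d in imaging.spot_point(q,cam): print(cam,q,round(d["confidence"],2),np.round(pix2w(cam,d["position"],z)[:2],3))
m=cv2.resize(im[160:300,80:440,::-1],(800,311),interpolation=cv2.INTER_CUBIC)
cv2.imwrite("pics/crop.png",m)
E
```

```text
tool axes in world (cols x y z)
 [[ 0.    -0.973  0.229]
 [ 0.     0.229  0.973]
 [-1.     0.     0.   ]]
base px [289.55630763 405.84589218]
cork_1 0.6 81 [422.7 242.5] [ 0.4569 -0.3931] 
cork_1 0.5 54 [358.4 246.6] [ 0.4456 -0.2038] 
cork_1 0.5 92 [365.6 218.7] [ 0.5282 -0.2276] 
cork_1 0.44 88 [422.5 214.8] [ 0.5393 -0.3967] 
cork_1 0.38 57 [392.4 240.5] [ 0.4634 -0.3042] 
tray 0.89 2956 [316. 217.] [ 0.5341 -0.0814] [[0.611, 0.009], [0.642, -0.135], [0.459, -0.169], [0.43, -0.029]]
tray_lip 0.93 2959 [315.8 217.1] [ 0.5341 -0.0808] [[0.612, 0.008], [0.639, -0.141], [0.458, -0.169], [0.432, -0.023]]
pad 0.83 1052 [308.  231.3] [ 0.4924 -0.0576] [[0.604, 0.037], [0.653, -0.135], [0.447, -0.187], [0.401, -0.019]]
pitch_block 0.57 488 [422.8 274.4] [ 0.3643 -0.3878] [[0.384, -0.346], [0.402, -0.418], [0.345, -0.43], [0.328, -0.358]]
pitch_block 0.33 2916 [315.9 217.3] [ 0.5325 -0.0806] [[0.609, 0.006], [0.636, -0.138], [0.458, -0.167], [0.432, -0.025]]
needle_block 0.78 594 [382.5 174.2] [ 0.6601 -0.2801] [[0.687, -0.235], [0.699, -0.319], [0.634, -0.325], [0.622, -0.242]]
needle_blo
[... 175 characters left out ...]
.006], [0.634, -0.136], [0.459, -0.166], [0.432, -0.027]]
brush 0.67 155 [327.2 162.7] [ 0.7005 -0.1178] [[0.709, -0.075], [0.709, -0.16], [0.69, -0.159], [0.69, -0.075]]
brush 0.64 1013 [306.4 231.8] [ 0.4902 -0.0525] [[0.603, 0.037], [0.653, -0.132], [0.449, -0.185], [0.402, -0.02]]
scraper 0.71 209 [269.7 268.8] [0.3823 0.0558] [[0.411, 0.092], [0.424, 0.075], [0.35, 0.015], [0.336, 0.032]]
scene tray_grip 0.67 [ 0.539 -0.149]
scene tray_lip 0.79 [ 0.531 -0.009]
scene drawer_floor 0.75 [ 0.565 -0.131]
scene drawer_floor 0.74 [0.52  0.315]
scene unit_drawer0_handle 0.71 [0.529 0.183]
scene unit_drawer0_handle 0.46 [ 0.546 -0.146]
scene unit 0.92 [0.521 0.438]
scene unit 0.2 [ 0.366 -0.397]
```

View pics/crop.png

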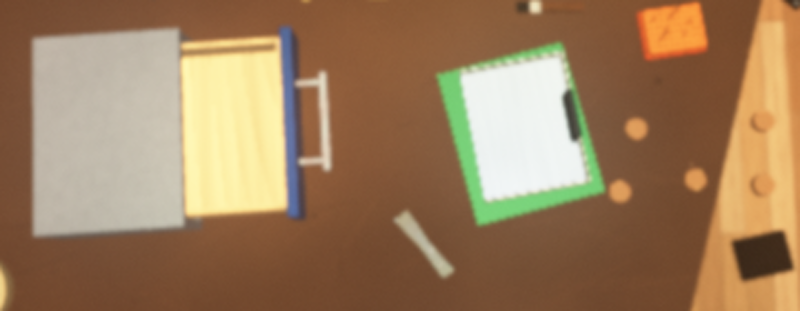

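```bash
python3 -m inch '[[[-2,-28,-25,0,0,0,100],[-2,-28,-25,0,0,0,100],[-2,-28,-25,0,0,0,100],[-2,-28,-25,0,0,0,100],[-2,-28,-25,0,0,0,100],[-2,-28,-25,0,0,0,100],[-2,-28,-25,0,0,0,100],[-2,-28,-25,0,0,0,100]]]'
python3 -m inch '[[[-2,-28,-25,0,0,0,100],[-2,-28,-25,0,0,0,100],[-2,-28,-25,0,0,0,100],[-2,-28,-25,0,0,0,100],[-2,-28,-25,0,0,0,100],[-2,-28,-25,0,0,0,100],[-2,-28,-25,0,0,0,100],[-2,-28,-25,0,0,0,100]]]'
python3 -m inch '[[[0,0,0,-7.5,0,0,100],[0,0,0,-7.5,0,0,100],[0,0,0,0,8,0,100],[0,0,0,0,8,0,100],[0,0,0,0,8,0,100],[0,0,0,0,8,0,100],[0,0,0,0,8,0,100],[0,0,0,0,8,0,100]]]'
python3 - <<'E'
from h import *
s=bot.state();print(s["time"],np.round(s["joint_positions"],1),s["tcp_pos"]);print(np.round(axes()[1].as_matrix(),2))
for w in [(0.5,.3,.022),(0.5,.43,.095)]: pass
# unit yaw from pictures: grey top corners / blue front
P=[(95,177),(95,266),(161,173.5),(163,262)]
print([np.round(pix2w("top",q,.095)[:2],3).tolist() for q in P])
s0=360/800
print([np.round(pix2w("top",(80+u*s0,160+v*s0),z)[:2],3).tolist() for u,v,z in ((287,28,.082),(294,217,.082),(323,74,.06),(327,169,.06),(32,38,.095),(33,236,.095),(180,28,.095),(184,227,.095))])
E
```

```text
time: 2.4
tcp_pos: [0.3275, 0.4099, 0.2389]
orientation: [-16.8, 90.0, 60.0]
contact_force: [0.2, 0.5, 0.2]
gripper_width: 1.002
time: 3.2
tcp_pos: [0.4997, 0.164, 0.255]
orientation: [-34.8, 90.0, 42.0]
contact_force: [-0.4, 0.9, -1.0]
gripper_width: 0.999
time: 4.0
tcp_pos: [0.4993, 0.1664, 0.2552]
orientation: [-179.9, 41.8, -88.0]
contact_force: [-0.7, -0.3, 0.2]
gripper_width: 0.997
4.0 [-53.3  27.2  14.1  98.8  30.3  87.8  42.5] [0.49930209 0.16642576 0.25517945]
[[ 0.03 -1.   -0.02]
 [-0.75 -0.03  0.67]
 [-0.67 -0.   -0.75]]
[[0.637, 0.547], [0.388, 0.531], [0.647, 0.36], [0.398, 0.345]]
[[0.652, 0.227], [0.411, 0.213], [0.596, 0.182], [0.473, 0.175], [0.637, 0.548], [0.387, 0.531], [0.649, 0.36], [0.398, 0.346]]
```

```bash
python3 -m inch '[[[0,0,0,0,-8,0,100],[0,0,0,0,-8,0,100],[0,0,0,0,-8,0,100],[0,0,0,0,-8,0,100],[0,0,0,0,-8,0,100],[0,0,0,0,-8,0,100],[17,-2,-39,0,0,0,100],[17,-2,-39,0,0,0,100]]]'
python3 -m inch '[[[17,-2,-39,0,0,0,100],[17,-2,-39,0,0,0,100],[17,-2,-39,0,0,0,100],[17,-2,-39,0,0,0,100],[17,-2,-39,0,0,0,100],[17,-2,-39,0,0,0,100],[17,-2,-39,0,0,0,100],[17,-2,-39,0,0,0,60]]]'
python3 - <<'E'
from h import *
save("top","c1")
for d in imaging.silhouettes("cork_1","top"):
    v,u=np.nonzero(d["region"]); print(round(d["confidence"],2),len(u),np.round(pix2w("top",[u.mean(),v.mean()],.014),3)[:2])
print(np.round(bot.state()["joint_positions"],1)); plan([.528,-.228,.003],goal(92))
E
```

```text
time: 4.8
tcp_pos: [0.5059, 0.086, 0.2212]
orientation: [-66.0, 89.8, 25.8]
contact_force: [0.2, 0.0, 0.0]
gripper_width: 1.003
time: 5.6
tcp_pos: [0.5314, -0.2254, 0.084]
orientation: [-84.2, 90.0, 7.6]
contact_force: [1.4, 0.3, 0.4]
gripper_width: 0.965
0.41 57 [ 0.54  -0.397]
0.38 56 [ 0.458 -0.393]
0.15 1081 [ 0.494 -0.054]
[  4.9  27.7  18.8 109.8 -12.   44.5 121.6]
shift mm (tool now) [79.8  0.7  2.7] turn deg [-0.7 -0.2 -0.2]
```

```bash
python3 -m inch '[[[27,0,1,0,0,0,60],[27,0.5,1,0,0,0,60],[26,0,1,0,0,0,60],[0,0,0,0,0,0,0],[0,0,0,0,0,0,0],[0,0,0,0,0,0,0],[0,0,0,0,0,0,0],[-30,0,0,0,0,0,0]]]' 12
python3 -m inch '[[[-30,0,0,0,0,0,0],[0,-19,37,0,0,0,0],[0,-19,37,0,0,0,0],[0,-19,37,0,0,0,0],[0,-19,37,0,0,0,0],[0,0,0,0,0,0,0]]]'
python3 - <<'E'
from h import *
plan([.600,-.079,.011],goal(92))
save("scene","s1")
for d in imaging.silhouettes("cork_1","scene"):
    v,u=np.nonzero(d["region"]); print(round(d["confidence"],2),len(u),np.round([u.mean(),v.mean()]),np.round(pix2w("scene",[u.mean(),v.mean()],.009),3)[:2])
E
```

```text
time: 6.5
tcp_pos: [0.5282, -0.2197, 0.0328]
orientation: [68.0, 89.6, 159.8]
contact_force: [0.1, 0.8, 0.4]
gripper_width: 0.313
time: 7.1
tcp_pos: [0.6049, -0.0621, 0.0653]
orientation: [-37.4, 89.7, 55.0]
contact_force: [-0.9, -0.2, 0.1]
gripper_width: 0.314
shift mm (tool now) [ 54.2   5.8 -16.9] turn deg [0.4 0.3 0.2]
0.53 111 [376. 330.] [ 0.456 -0.4  ]
0.46 60 [315. 217.] [ 0.655 -0.018]
0.4 141 [398. 311.] [ 0.542 -0.405]
```

View pics/s1.png

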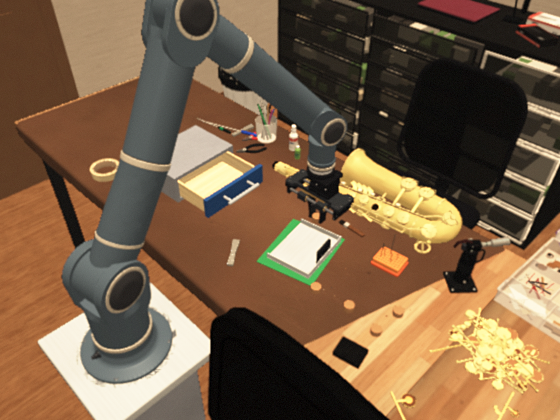

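```bash
python3 -m inch '[[[0,6,-17,0,0,0,0],[27,0,0,0,0,0,0],[27,0,0,0,0,0,0],[0,0,0,0,0,0,0],[0,0,0,0,0,0,50],[0,0,0,0,0,0,50],[-30,0,0,0,0,0,50],[-30,0,0,0,0,0,60]]]'
python3 -m inch '[[[0,39,-30,0,0,0,60],[0,40,-30,0,0,0,60],[0,40,-30,0,0,0,60],[0,39,-29,0,0,0,60],[0,0,0,0,0,0,60],[0,0,0,0,0,0,60]]]'
python3 - <<'E'
from h import *
plan([.4456,-.203,.003],goal(92))
for c in ("scene","top"):
  save(c,c[0]+"2")
  for d in imaging.silhouettes("cork_1",c):
    v,u=np.nonzero(d["region"]); print(c,round(d["confidence"],2),len(u),np.round([u.mean(),v.mean()]),np.round(pix2w(c,[u.mean(),v.mean()],.009),3)[:2])
E
```

```text
time: 8.0
tcp_pos: [0.5959, -0.0882, 0.0717]
orientation: [90.6, 90.0, -177.7]
contact_force: [0.3, 0.0, -0.7]
gripper_width: 0.527
time: 8.6
tcp_pos: [0.4418, -0.2129, 0.0718]
orientation: [-99.3, 89.9, -7.7]
contact_force: [1.3, 0.5, -0.2]
gripper_width: 0.598
shift mm (tool now) [68.8 -3.9  9.8] turn deg [-0.4 -0.   0.1]
scene 0.71 125 [398. 311.] [ 0.541 -0.405]
scene 0.7 109 [348. 306.] [ 0.464 -0.306]
scene 0.56 135 [375. 330.] [ 0.455 -0.4  ]
scene 0.51 89 [315. 287.] [ 0.449 -0.206]
scene 0.41 5958 [206. 171.] [0.562 0.401]
top 0.47 63 [423. 215.] [ 0.54  -0.399]
```

```bash
python3 -m inch '[[[23,-2,5,0,0,0,60],[23,-2,5,0,0,0,60],[23,0,0,0,0,0,60],[0,0,0,0,0,0,0],[0,0,0,0,0,0,0],[0,0,0,0,0,0,0],[0,0,0,0,0,0,0],[-31,0,0,0,0,0,0]]]' 12
python3 -m inch '[[[-31,0,0,0,0,0,0],[0,-31,28,0,0,0,0],[0,-31,28,0,0,0,0],[0,-31,28,0,0,0,0],[0,-31,27,0,0,0,0],[0,0,0,0,0,0,0],[0,0,0,0,0,0,0]]]'
python3 - <<'E'
from h import *
plan([.566,-.088,.011],goal(92))
E
```

```text
time: 9.6
tcp_pos: [0.4453, -0.2, 0.031]
orientation: [69.9, 89.7, 161.9]
contact_force: [-0.2, -0.3, -0.4]
gripper_width: 0.316
time: 10.3
tcp_pos: [0.567, -0.0847, 0.063]
orientation: [77.4, 90.0, 169.5]
contact_force: [-0.7, 0.2, -1.2]
gripper_width: 0.318
shift mm (tool now) [52.   1.1 -3.3] turn deg [ 0.  0. -0.]
```

```bash
python3 -m inch '[[[26,1,-3,0,0,0,0],[26,0,0,0,0,0,0],[0,0,0,0,0,0,0],[0,0,0,0,0,0,50],[0,0,0,0,0,0,50],[-32,0,0,0,0,0,50],[-32,0,0,0,0,0,60]]]'
python3 -m inch '[[[0,18,-36,0,0,0,60],[0,18,-36,0,0,0,60],[0,18,-36,0,0,0,60],[0,19,-36,0,0,0,60],[0,19,-35,0,0,0,60],[0,18,-35,0,0,0,60],[0,0,0,0,0,0,60],[0,0,0,0,0,0,60]]]'
python3 - <<'E'
from h import *
plan([.4634,-.305,.003],goal(92)); print(np.round(bot.state()["joint_positions"],1))
for c in ("scene","top"):
  save(c,c[0]+"3")
  for d in imaging.silhouettes("cork_1",c):
    v,u=np.nonzero(d["region"]); print(c,round(d["confidence"],2),len(u),np.round([u.mean(),v.mean()]),np.round(pix2w(c,[u.mean(),v.mean()],.009),3)[:2])
E
```

```text
time: 11.0
tcp_pos: [0.565, -0.09, 0.0768]
orientation: [87.6, 90.0, 179.3]
contact_force: [0.2, -1.6, -0.0]
gripper_width: 0.521
time: 11.8
tcp_pos: [0.4619, -0.3083, 0.0767]
orientation: [-109.9, 89.9, -18.3]
contact_force: [0.9, 0.4, 0.5]
gripper_width: 0.599
shift mm (tool now) [73.7 -1.5  3.3] turn deg [-0.4 -0.   0.1]
[ 13.9  26.6  20.  113.1 -13.1  42.4 133.3]
scene 0.68 441 [393. 260.] [ 0.68 -0.29]
scene 0.67 109 [348. 306.] [ 0.464 -0.306]
scene 0.59 132 [375. 330.] [ 0.454 -0.4  ]
scene 0.54 93 [312. 243.] [ 0.567 -0.087]
top 0.5 70 [319. 208.] [ 0.562 -0.09 ]
```

View pics/s3.png

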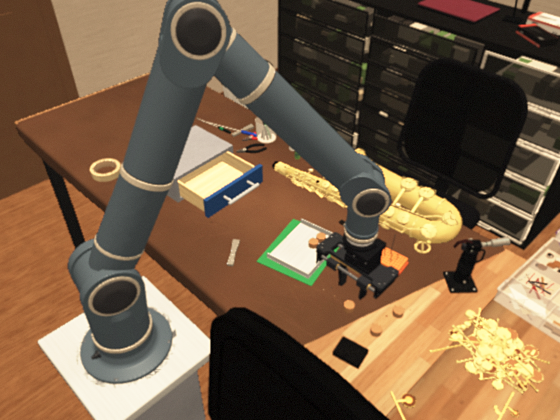

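```bash
python3 -m inch '[[[24,-1,1,0,0,0,60],[25,-0.5,1,0,0,0,60],[25,0,1,0,0,0,60],[0,0,0,0,0,0,0],[0,0,0,0,0,0,0],[0,0,0,0,0,0,0],[0,0,0,0,0,0,0],[-31,0,0,0,0,0,0]]]' 12
python3 -m inch '[[[-31,0,0,0,0,0,0],[0,-13,35,0,0,0,0],[0,-13,35,0,0,0,0],[0,-13,35,0,0,0,0],[0,-13,35,0,0,0,0],[0,-14,35,0,0,0,0],[0,-13,35,0,0,0,0],[0,0,0,0,0,0,0]]]'
python3 -m inch '[[[0,0,0,0,0,0,0]]]'
python3 - <<'E'
from h import *
plan([.534,-.093,.011],goal(92))
E
```

```text
time: 12.8
tcp_pos: [0.4611, -0.3019, 0.0298]
orientation: [59.0, 89.5, 150.8]
contact_force: [-0.1, -0.2, -0.3]
gripper_width: 0.319
time: 13.6
tcp_pos: [0.5379, -0.0847, 0.0634]
orientation: [-17.1, 89.8, 75.2]
contact_force: [1.1, 0.6, -1.6]
gripper_width: 0.317
time: 13.7
tcp_pos: [0.536, -0.0905, 0.0635]
orientation: [65.3, 90.0, 157.3]
contact_force: [-0.7, -0.8, 0.2]
gripper_width: 0.315
shift mm (tool now) [52.5  2.1 -2.4] turn deg [-0.1  0.  -0. ]
```

```bash
python3 -m inch '[[[26,2,-2,0,0,0,0],[26,0,0,0,0,0,0],[0,0,0,0,0,0,0],[0,0,0,0,0,0,50],[0,0,0,0,0,0,50],[-32,0,0,0,0,0,50],[-32,0,0,0,0,0,60]]]'
python3 -m inch '[[[0,11,-37,0,0,0,60],[0,11,-38,0,0,0,60],[0,11,-37,0,0,0,60],[0,11,-38,0,0,0,60],[0,11,-37,0,0,0,60],[0,11,-38,0,0,0,60],[0,11,-37,0,0,0,60],[0,11,-38,0,0,0,60]]]'
python3 -m inch '[[[0,0,0,0,0,0,60],[0,0,0,0,0,0,60]]]'
python3 - <<'E'
from h import *
plan([.457,-.396,.003],goal(92)); print(np.round(bot.state()["joint_positions"],1))
for c in ("scene","top"):
  save(c,c[0]+"4")
  for d in imaging.silhouettes("cork_1",c):
    v,u=np.nonzero(d["region"]); print(c,round(d["confidence"],2),len(u),np.round([u.mean(),v.mean()]),np.round(pix2w(c,[u.mean(),v.mean()],.009),3)[:2])
E
```

```text
time: 14.4
tcp_pos: [0.5339, -0.0942, 0.0769]
orientation: [116.4, 90.0, -151.9]
contact_force: [0.4, -0.5, 0.2]
gripper_width: 0.52
time: 15.2
tcp_pos: [0.4553, -0.3984, 0.0772]
orientation: [-120.9, 89.9, -29.2]
contact_force: [0.4, 0.5, 0.2]
gripper_width: 0.597
time: 15.4
tcp_pos: [0.455, -0.3978, 0.0767]
orientation: [-127.1, 89.9, -35.5]
contact_force: [-0.1, 0.4, 0.1]
gripper_width: 0.596
shift mm (tool now) [73.7 -2.   1.8] turn deg [-0.4 -0.1  0.1]
[ 21.9  30.5  20.7 106.5 -14.6  45.5 141.9]
scene 0.73 132 [375. 330.] [ 0.455 -0.399]
scene 0.59 102 [320. 237.] [ 0.601 -0.087]
top 0.57 58 [321. 218.] [ 0.533 -0.095]
top 0.52 62 [319. 208.] [ 0.563 -0.09 ]
top 0.49 80 [422. 215.] [ 0.541 -0.398]
top 0.48 80 [318. 197.] [ 0.596 -0.09 ]
top 0.4 4437 [191. 217.] [0.536 0.289]
```

```bash
python3 -m inch '[[[24,-1,0.5,0,0,0,60],[25,-0.5,0.5,0,0,0,60],[25,0,0,0,0,0,60],[0,0,0,0,0,0,0],[0,0,0,0,0,0,0],[0,0,0,0,0,0,0],[0,0,0,0,0,0,0],[-31,0,0,0,0,0,0]]]' 12
python3 -m inch '[[[-31,0,0,0,0,0,0],[0,-7,42,0,0,0,0],[0,-8,42,0,0,0,0],[0,-8,42,0,0,0,0],[0,-8,42,0,0,0,0],[0,-9,42,0,0,0,0],[0,-8,43,0,0,0,0],[0,-9,43,0,0,0,0]]]'
python3 -m inch '[[[0,0,0,0,0,0,0],[0,0,0,0,0,0,0]]]'
python3 - <<'E'
from h import *
plan([.502,-.099,.011],goal(92))
E
```

```text
time: 16.4
tcp_pos: [0.4548, -0.3931, 0.0303]
orientation: [49.0, 89.6, 140.8]
contact_force: [-0.9, -0.4, -0.6]
gripper_width: 0.314
time: 17.2
tcp_pos: [0.5049, -0.096, 0.0644]
orientation: [-81.1, 89.9, 10.7]
contact_force: [0.3, -0.1, -0.2]
gripper_width: 0.316
time: 17.4
tcp_pos: [0.5051, -0.0966, 0.0641]
orientation: [-83.1, 89.9, 8.9]
contact_force: [-0.7, -0.9, 0.4]
gripper_width: 0.314
shift mm (tool now) [53.1  3.2 -2.3] turn deg [-0.1  0.   0.1]
```

```bash
python3 -m inch '[[[26,3,-2,0,0,0,0],[27,0,0,0,0,0,0],[0,0,0,0,0,0,0],[0,0,0,0,0,0,50],[0,0,0,0,0,0,50],[-32,0,0,0,0,0,50],[-32,0,0,0,0,0,60]]]'
python3 -m inch '[[[0,-4,-43,0,0,0,60],[0,-4,-43,0,0,0,60],[0,-4,-43,0,0,0,60],[0,-4,-43,0,0,0,60],[0,-4,-43,0,0,0,60],[0,-4,-43,0,0,0,60],[0,-4,-43,0,0,0,60],[0,0,0,0,0,0,60]]]'
python3 -m inch '[[[0,0,0,0,0,0,60]]]'
python3 - <<'E'
from h import *
plan([.5405,-.3985,.003],goal(92))
for c in ("scene","top"):
  save(c,c[0]+"5")
  for d in imaging.silhouettes("cork_1",c):
    v,u=np.nonzero(d["region"]); print(c,round(d["confidence"],2),len(u),np.round([u.mean(),v.mean()]),np.round(pix2w(c,[u.mean(),v.mean()],.009),3)[:2])
E
```

```text
time: 18.1
tcp_pos: [0.5014, -0.1003, 0.0758]
orientation: [98.5, 90.0, -169.8]
contact_force: [1.1, 0.6, -0.3]
gripper_width: 0.524
time: 18.9
tcp_pos: [0.5373, -0.4086, 0.0767]
orientation: [-167.1, 89.5, -75.8]
contact_force: [-0.8, -0.1, 0.1]
gripper_width: 0.596
time: 19.0
tcp_pos: [0.5384, -0.4013, 0.0755]
orientation: [-140.2, 89.9, -48.6]
contact_force: [-0.2, 1.0, -0.4]
gripper_width: 0.599
shift mm (tool now) [72.5 -2.1  2.8] turn deg [-0.4 -0.   0. ]
scene 0.54 88 [300. 256.] [ 0.504 -0.099]
scene 0.48 116 [399. 311.] [ 0.542 -0.407]
scene 0.42 76 [321. 237.] [ 0.602 -0.089]
scene 0.41 91 [306. 248.] [ 0.54  -0.089]
top 0.49 77 [323. 229.] [ 0.499 -0.1  ]
top 0.38 63 [320. 218.] [ 0.531 -0.094]
```

```bash
python3 -m inch '[[[24,-1,1,0,0,0,60],[24,-1,1,0,0,0,60],[24.5,0,0,0,0,0,60],[0,0,0,0,0,0,0],[0,0,0,0,0,0,0],[0,0,0,0,0,0,0],[0,0,0,0,0,0,0],[-31,0,0,0,0,0,0]]]' 12
python3 -m inch '[[[-31,0,0,0,0,0,0],[0,2,45,0,0,0,0],[0,2,45,0,0,0,0],[0,2,45,0,0,0,0],[0,2,45,0,0,0,0],[0,2,45,0,0,0,0],[0,2,45,0,0,0,0],[0,2,45,0,0,0,0]]]'
python3 -m inch '[[[0,2,43,0,0,0,0],[0,0,0,0,0,0,0],[0,0,0,0,0,0,0]]]'
python3 - <<'E'
from h import *
plan([.512,-.040,.011],goal(92))
save("scene","s6")
E
```

```text
time: 20.0
tcp_pos: [0.5384, -0.395, 0.0295]
orientation: [52.4, 89.5, 144.2]
contact_force: [-0.3, 0.2, -0.3]
gripper_width: 0.318
time: 20.8
tcp_pos: [0.5169, -0.0814, 0.0644]
orientation: [-70.0, 90.0, 21.8]
contact_force: [1.2, 0.2, -0.5]
gripper_width: 0.312
time: 21.1
tcp_pos: [0.5139, -0.0392, 0.0643]
orientation: [-70.1, 90.0, 21.8]
contact_force: [0.4, -0.5, -1.3]
gripper_width: 0.322
shift mm (tool now) [53.3  2.  -0.8] turn deg [-0.  0.  0.]
```

```bash
python3 -m inch '[[[26,2,-1,0,0,0,0],[27,0,0,0,0,0,0],[0,0,0,0,0,0,0],[0,0,0,0,0,0,50],[0,0,0,0,0,0,50],[-32,0,0,0,0,0,50],[-40,0,0,0,0,0,60],[-40,0,30,0,0,0,60]]]'
python3 -m inch '[[[-10,0,45,0,0,0,60],[-10,0,45,0,0,0,60],[-10,0,45,0,0,0,60],[-10,0,45,0,0,0,60],[-10,0,45,0,0,0,60],[-10,0,45,0,0,0,60],[-10,0,45,0,0,0,60],[0,0,0,0,0,0,60]]]'
python3 - <<'E'
from h import *
for c in ("scene","top"):
  im=save(c,c[0]+"7")
  for d in imaging.silhouettes("cork_1",c):
    v,u=np.nonzero(d["region"]); print(c,round(d["confidence"],2),len(u),np.round([u.mean(),v.mean()]),np.round(pix2w(c,[u.mean(),v.mean()],.02),3)[:2])
cv2.imwrite("pics/c7.png",cv2.resize(im[150:310,210:470,::-1],(780,480),interpolation=cv2.INTER_CUBIC))
E
```

```text
time: 21.95
tcp_pos: [0.5112, -0.0157, 0.1255]
orientation: [-146.3, 89.8, -54.9]
contact_force: [1.0, 1.1, 0.3]
gripper_width: 0.569
time: 22.75
tcp_pos: [0.5002, 0.312, 0.1955]
orientation: [-28.9, 89.6, 63.5]
contact_force: [0.4, -0.4, 0.1]
gripper_width: 0.601
scene 0.66 97 [301. 256.] [ 0.497 -0.106]
scene 0.62 78 [321. 237.] [ 0.594 -0.095]
scene 0.52 84 [307. 248.] [ 0.531 -0.099]
scene 0.44 58 [313. 243.] [ 0.56  -0.094]
top 0.62 79 [319. 197.] [ 0.593 -0.089]
top 0.61 51 [320. 218.] [ 0.531 -0.094]
top 0.45 73 [318. 207.] [ 0.561 -0.088]
top 0.28 456 [422. 274.] [ 0.365 -0.385]
```

View pics/c7.png

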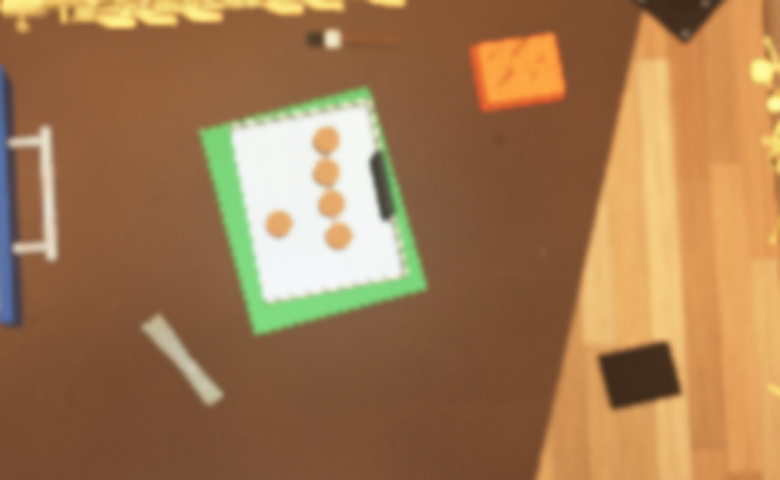

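View pics/s7.png

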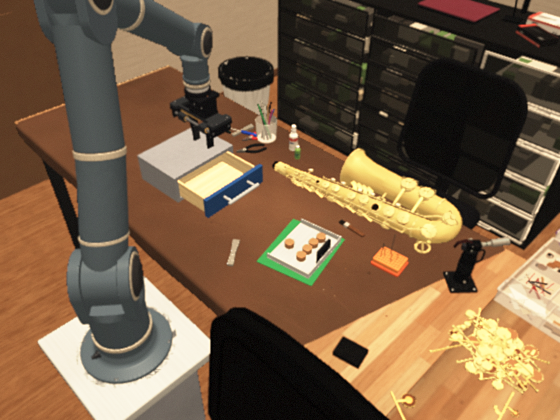

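```bash
python3 - <<'E'
from h import *
f=lambda u,v,z: np.round(pix2w("top",(210+u/3,150+v/3),z)[:2],4)
for n,u,v,z in (("gripa",375,152,.056),("gripb",390,220,.056),("frontR",232,123,.006),("frontL",265,302,.006),("rearR",371,100,.023),("rearL",409,275,.023)): print(n,f(u,v,z))
for n,u,v in (("pad",200,130),("pad",368,88),("pad",427,288),("pad",256,334)): print(n,f(u,v,.003))
g=np.array([.546,-.147])
for q in ("tray_grip",):
  for c in ("top","scene"):
    imaging.read_camera(c)
    for d in imaging.spot_point(q,c)[:1]: print(c,d["confidence"],pix2w(c,d["position"],.056))
E
```

```text
gripa [ 0.5747 -0.1331]
gripb [ 0.5088 -0.146 ]
frontR [0.614  0.0031]
frontL [ 0.435  -0.0282]
rearR [ 0.6333 -0.1344]
rearL [ 0.4594 -0.1675]
pad [0.6076 0.0352]
pad [ 0.6502 -0.1341]
pad [ 0.4484 -0.1879]
pad [ 0.4039 -0.0193]
scene 0.41 [ 0.53319275 -0.12503466  0.056     ]
```

```bash
python3 -m inch '[[[0,-3,-45,0,0,0,36],[0,-3,-45,0,0,0,36],[5,-3,-45,0,0,0,36],[10,-3,-46,0,0,0,36],[10,-3,-46,0,0,0,36],[10,-3,-46,0,0,0,36],[10,-3,-46,0,0,0,36],[10,-3,-46,0,0,0,36]]]'
python3 -m inch '[[[15,-3,-46,0,0,0,36],[15,-2,-45,0,0,0,36],[0,0,0,-8.4,0,0,36],[0,0,0,0,0,0,36],[0,0,0,0,0,0,36]]]'
python3 - <<'E'
from h import *
plan([.545,-.142,.030],goal(100.4)); print(bot.state()["joint_positions"],axes()[0])
E
```

```text
time: 23.95
tcp_pos: [0.5362, -0.0632, 0.1379]
orientation: [-63.8, 90.0, 27.9]
contact_force: [0.2, -0.3, 0.2]
gripper_width: 0.361
time: 24.45
tcp_pos: [0.5443, -0.1511, 0.1081]
orientation: [-17.4, 89.9, 82.7]
contact_force: [-0.4, 0.9, 0.0]
gripper_width: 0.357
shift mm (tool now) [78.1 -2.3  8.8] turn deg [-0.4  0.   0. ]
[ -6.35396823  25.06033909  22.87265098 110.62018379 -13.11632332
  46.83515667 123.6370508 ] [ 0.54427621 -0.15111839  0.10807172]
```

```bash
python3 -m inch '[[[10,-2,8.8,0,0,0,36],[20,0,0,0,0,0,36],[20,0,0,0,0,0,36],[10,0,0,0,0,0,36],[0,0,0,0,0,0,36]]]'
python3 - <<'E'
from h import *
plan([.545,-.142,.030],goal(100.4)); s=bot.state(); print(s["contact_force"],s["tcp_pos"])
E
```

```text
time: 24.95
tcp_pos: [0.5438, -0.1407, 0.0465]
orientation: [63.0, 89.8, 163.2]
contact_force: [-0.6, 0.9, 0.7]
gripper_width: 0.36
shift mm (tool now) [16.5 -1.  -1.5] turn deg [-0.1  0.1 -0.2]
[-0.61400752  0.88498813  0.71579759] [ 0.54376433 -0.140692    0.04650908]
```

```bash
python3 -m inch '[[[8,-1,-1,0,0,0,36],[8,0,0,0,0,0,36],[0,0,0,0,0,0,0],[0,0,0,0,0,0,0],[0,0,0,0,0,0,0],[0,0,0,0,0,0,0]]]' 50
python3 -m inch '[[[-10,0,0,0,0,0,0],[-15,0,0,0,0,0,0],[-15,0,0,0,0,0,0],[0,0,0,0,0,0,0]]]'
python3 - <<'E'
from h import *
s=bot.state(); print(s["contact_force"],s["torque"],s["tcp_pos"],s["gripper_width"]*87)
save("scene","s8");im=save("top","t8")
E
```

```text
time: 25.55
tcp_pos: [0.5461, -0.1433, 0.0324]
orientation: [-92.5, 90.0, 7.7]
contact_force: [0.1, -0.5, -0.0]
gripper_width: 0.111
time: 25.95
tcp_pos: [0.5479, -0.1439, 0.075]
orientation: [-109.0, 89.7, -8.8]
contact_force: [-0.2, 0.0, -2.2]
gripper_width: 0.111
[-0.23387218  0.0074208  -2.23861039] [-0.1076394  -0.00947731  0.00723181] [ 0.54792958 -0.1439018   0.07499673] 9.63185270238211
```

View pics/s8.png

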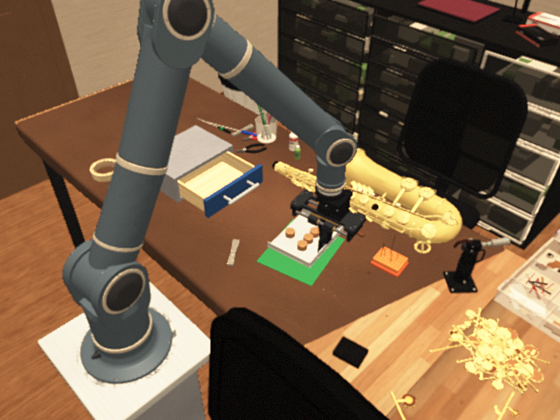

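```bash
python3 -m inch '[[[-10,0,0,1,0,0,0],[-20,0,0,1.5,0,0,0],[-20,0,6,1.5,0,0,0],[-5,0,12,1.5,0,0,0],[0,0,18,1.5,0,0,0],[0,0,22,0,0,0,0],[0,0,22,0,0,0,0],[0,0,22,0,0,0,0]]]'
python3 -m inch '[[[0,0,22,0,0,0,0],[0,0,22,0,0,0,0],[0,0,22,0,0,0,0],[0,0,22,0,0,0,0],[0,0,22,0,0,0,0],[0,0,15,0,0,0,0],[0,0,8,0,0,0,0],[0,0,0,0,0,0,0]]]'
python3 -m inch '[[[0,0,0,0,0,0,0]]]'
python3 - <<'E'
from h import *
plan([.537,.133,.127],goal(93.4))
im=save("top","t9")
cv2.imwrite("pics/c9.png",cv2.resize(im[150:310,80:340,::-1],(780,480),interpolation=cv2.INTER_CUBIC))
E
```

```text
time: 26.85
tcp_pos: [0.5382, -0.0407, 0.1271]
orientation: [83.7, 90.0, 176.8]
contact_force: [0.2, -0.3, -3.3]
gripper_width: 0.109
time: 27.65
tcp_pos: [0.5311, 0.0921, 0.1269]
orientation: [76.6, 90.0, 169.9]
contact_force: [-0.0, 0.1, -2.9]
gripper_width: 0.11
time: 27.75
tcp_pos: [0.5313, 0.0901, 0.127]
orientation: [167.4, 90.0, -99.5]
contact_force: [-0.8, -0.2, -2.1]
gripper_width: 0.109
shift mm (tool now) [-0.  -8.  42.5] turn deg [-0.3 -0.  -0. ]
```

View pics/c9.png

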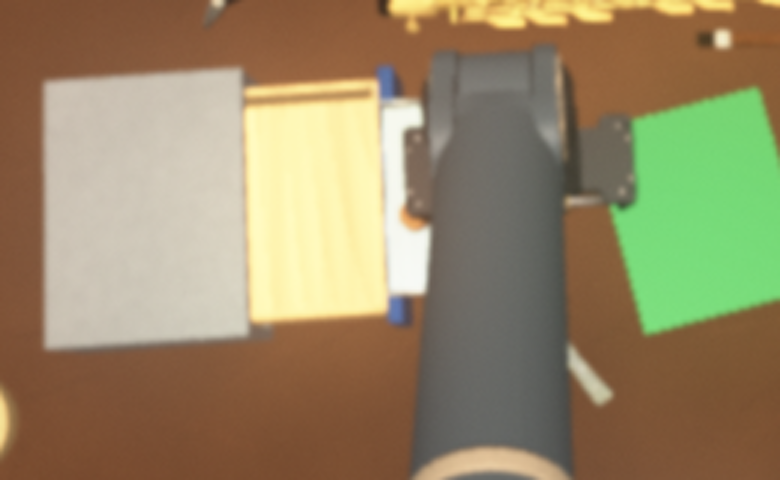

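```bash
python3 - <<'E'
from h import *
f=lambda u,v,z: np.round(pix2w("top",(80+u/3,150+v/3),z)[:2],4)
for n,u,v,z in (("trayR",383,100,.103),("trayL",392,295,.103),("blueR",382,66,.082),("blueL",405,323,.082),("wallR",378,80,.073),("wallL",388,318,.073),("unitR",243,68,.095),("unitL",249,337,.095)): print(n,f(u,v,z))
E
```

```text
trayR [0.6161 0.2266]
trayL [0.4349 0.2143]
blueR [0.654  0.2318]
blueL [0.4107 0.2051]
wallR [0.6426 0.2368]
wallL [0.4159 0.2223]
unitR [0.6492 0.3604]
unitL [0.3976 0.3451]
```

```bash
python3 -m inch '[[[0,-1,8,0,0,0,0],[0,-2,14,0,0,0,0],[0,-2,13,0,0,0,0],[0,0,7,0,0,0,0],[0,0,0,0,0,0,0],[0,0,0,0,0,0,0]]]'
python3 -m inch '[[[-9,0,2,0,4,0,0],[-9,0,2,0,4,0,0],[-9,0,2,0,4,0,0],[-9,0,2,0,4,0,0],[-9,0,2,0,4,0,0],[-9,0,2,0,4,0,0],[0,0,0,0,0,0,0]]]'
python3 - <<'E'
from h import *
p,R=axes();print(p,np.round(R.as_matrix(),3)); lip=p+R.apply([.025,0,.132]); print("lip",lip)
save("scene","s10")
E
```

```text
time: 28.4
tcp_pos: [0.5338, 0.1335, 0.1269]
orientation: [142.4, 90.0, -124.4]
contact_force: [0.2, 0.1, -2.5]
gripper_width: 0.111
time: 29.1
tcp_pos: [0.5329, 0.158, 0.1773]
orientation: [-179.9, 66.1, -86.5]
contact_force: [0.1, 0.0, -2.3]
gripper_width: 0.111
[0.53287237 0.15795874 0.17733116] [[ 0.025 -0.998 -0.055]
 [-0.405 -0.06   0.913]
 [-0.914 -0.    -0.405]]
lip [0.52623523 0.26829596 0.1009725 ]
```

View pics/s10.png

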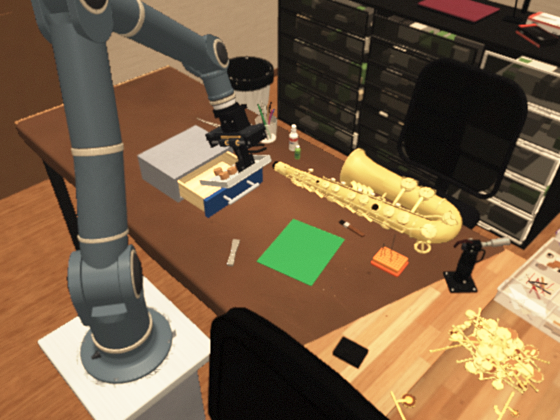

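```bash
python3 -m inch '[[[-13,0,3,0,6,0,0],[-13,0,3,0,6,0,0],[-13,0,3,0,6,0,0],[-11,0,3,0,5,0,0],[0,0,0,0,0,0,0],[0,0,0,0,0,0,0],[0,0,0,0,0,0,0],[0,0,0,0,0,0,0]]]'
python3 - <<'E'
from h import *
p,R=axes();print(p,np.round(R.as_matrix(),3)); lip=p+R.apply([.025,0,.132]); print("lip",lip,bot.state()["contact_force"])
im=save("scene","s11")
cv2.imwrite("pics/c11.png",cv2.resize(im[90:250,120:330,::-1],(780,594),interpolation=cv2.INTER_CUBIC))
E
```

```text
time: 29.95
tcp_pos: [0.5311, 0.1888, 0.2139]
orientation: [-179.9, 43.1, -87.0]
contact_force: [0.5, 0.3, -2.7]
gripper_width: 0.114
[0.53108437 0.18879286 0.21389618] [[ 0.038 -0.999 -0.035]
 [-0.729 -0.052  0.682]
 [-0.683 -0.001 -0.73 ]]
lip [0.52746108 0.26063349 0.10042903] [ 0.47348077  0.2693962  -2.70616968]
```

View pics/c11.png

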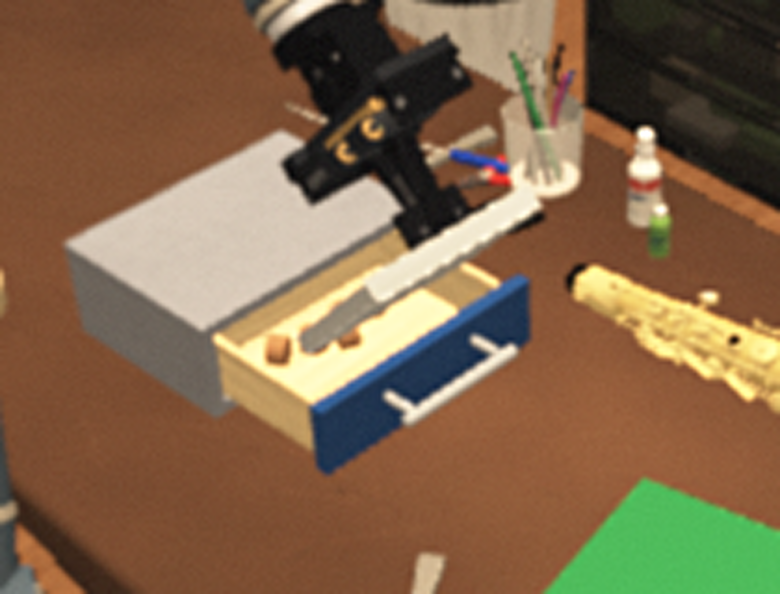

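```bash
python3 -m inch '[[[-5,0,1,0,4,0,0],[-5,0,1,0,4,0,0],[-14,0,-15,0,0,0,0],[-20,0,-22,0,0,0,0],[-3,0,-40,0,0,0,0],[24,0,-22,0,0,0,0],[24,0,-22,0,0,0,0],[0,0,0,0,0,0,0]]]'
python3 - <<'E'
from h import *
print(axes()[0],bot.state()["contact_force"])
im=save("scene","s12");im2=save("top","t12")
for d in imaging.silhouettes("cork_1","top"):
    v,u=np.nonzero(d["region"]); print(round(d["confidence"],2),len(u),np.round([u.mean(),v.mean()]),np.round(pix2w("top",[u.mean(),v.mean()],.03),3)[:2])
a=cv2.resize(im[90:250,130:330,::-1],(750,600))[:,:];b=cv2.resize(im2[150:290,80:270,::-1],(750,553))
cv2.imwrite("pics/c12.png",cv2.resize(np.vstack([a[:,:],b]),(400,600)));cv2.imwrite("pics/c12b.png",b)
cv2.imwrite("pics/c12.png",np.hstack([cv2.resize(a,(400,320)),cv2.resize(b,(400,320))]))
E
```

```text
time: 30.8
tcp_pos: [0.5341, 0.1147, 0.3132]
orientation: [-179.9, 35.0, -87.3]
contact_force: [0.3, -0.5, -1.8]
gripper_width: 0.112
[0.53408292 0.11471734 0.31316828] [ 0.34810462 -0.48302051 -1.79167244]
0.59 71 [169. 214.] [0.541 0.351]
0.59 67 [171. 226.] [0.506 0.343]
0.38 42 [177. 219.] [0.528 0.327]
```

View pics/c12.png

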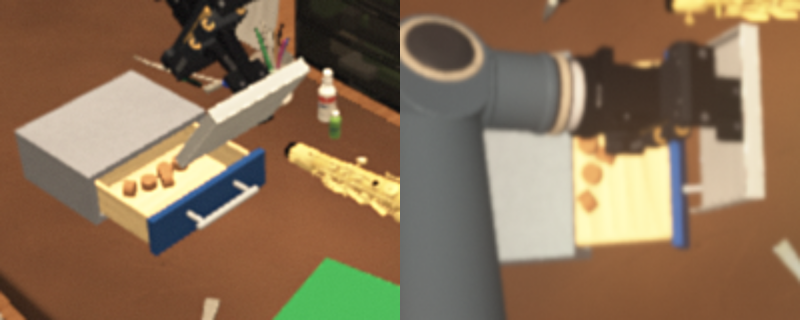

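```bash
python3 -m inch '[[[0,0,0,0,-8,0,0],[0,0,0,0,-8,0,0],[0,0,0,0,-8,0,0],[0,0,0,0,-8,0,0],[0,0,0,0,-8,0,0],[0,0,0,0,-8,0,0],[0,0,0,0,-7,0,0],[0,0,0,-5.5,0,0,0]]]'
python3 -m inch '[[[0,0,-10,-6,0,0,0],[10,0,-20,0,0,0,0],[20,0,-30,0,0,0,0],[20,0,-30,0,0,0,0],[20,0,-40,0,0,0,0],[20,0,-40,0,0,0,0],[20,0,-30,0,0,0,0],[10,0,-20,0,0,0,0]]]'
python3 -m inch '[[[0,0,0,0,0,0,0],[0,0,0,0,0,0,0],[0,0,0,0,0,0,0]]]'
python3 - <<'E'
from h import *
plan([.543,-.1365,.10],goal(104.8)); print(axes()[0],bot.state()["contact_force"])
im=save("scene","s13");im2=save("top","t13")
a=cv2.resize(im[90:250,130:330,::-1],(400,320));b=cv2.resize(im2[150:310,90:290,::-1],(400,320))
cv2.imwrite("pics/c13.png",np.hstack([a,b]))
for c in("top","scene"):
  for d in imaging.silhouettes("cork_1",c):
    v,u=np.nonzero(d["region"]); print(c,round(d["confidence"],2),len(u),np.round([u.mean(),v.mean()]),np.round(pix2w(c,[u.mean(),v.mean()],.03),3)[:2])
E
```

```text
time: 31.75
tcp_pos: [0.5352, 0.117, 0.3121]
orientation: [-67.0, 89.9, 31.4]
contact_force: [0.2, -1.1, -1.7]
gripper_width: 0.113
time: 32.55
tcp_pos: [0.5887, -0.0934, 0.1888]
orientation: [98.5, 89.8, -156.8]
contact_force: [0.1, 0.7, -2.0]
gripper_width: 0.112
time: 32.85
tcp_pos: [0.5899, -0.0893, 0.1913]
orientation: [-35.4, 89.9, 69.4]
contact_force: [-0.0, 0.5, -2.0]
gripper_width: 0.108
shift mm (tool now) [ 91.2  57.4 -33.7] turn deg [0. 0. 0.]
[ 0.58986738 -0.0893308   0.19125341] [-0.04459203  0.52229879 -1.9726609 ]
top 0.48 66 [178. 218.] [0.528 0.324]
top 0.48 76 [171. 226.] [0.506 0.343]
top 0.22 1411 [286. 188.] [0.619 0.008]
scene 0.58 55 [204. 180.] [0.51  0.342]
scene 0.57 55 [195. 184.] [0.478 0.349]
scene 0.51 1847 [300. 193.] [0.687 0.078]
scene 0.39 50 [213. 180.] [0.535 0.325]
scene 0.36 20 [211. 173.] [0.552 0.355]
```

View pics/c13.png

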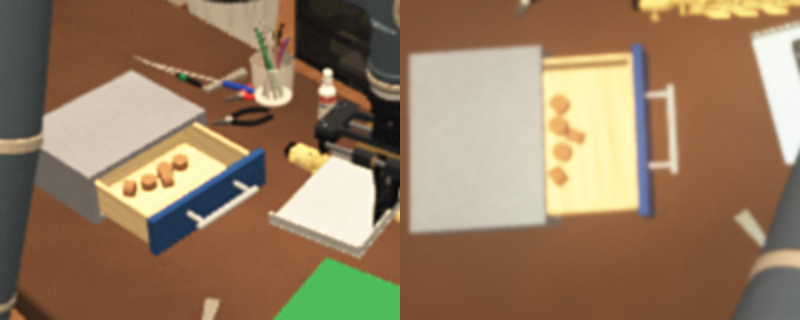

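```bash
python3 -m inch '[[[0,28,-17,0,0,0,0],[0,29,-17,0,0,0,0],[30,0,0,0,0,0,0],[40,0,0,0,0,0,0],[21,0,0,0,0,0,0],[0,0,0,0,0,0,0],[0,0,0,0,0,0,0],[0,0,0,0,0,0,0]]]'
python3 - <<'E'
from h import *
plan([.543,-.1365,.031],goal(104.8)); print(bot.state()["contact_force"])
im=save("top","t14")
for d in imaging.silhouettes("tray","top")[:1]:
    v,u=np.nonzero(d["region"]); print(d["confidence"],len(u),[np.round(pix2w("top",b,.08)[:2],3).tolist() for b in cv2.boxPoints(cv2.minAreaRect(np.c_[u,v].astype(np.float32)))])
E
```

```text
time: 33.85
tcp_pos: [0.5442, -0.1389, 0.1016]
orientation: [-111.6, 89.8, -6.9]
contact_force: [-0.0, -0.8, -1.7]
gripper_width: 0.112
shift mm (tool now) [70.6  0.8  2.7] turn deg [-0.1 -0.1  0.2]
[-0.04359406 -0.82839018 -1.68393867]
0.86 1407 [[0.599, 0.014], [0.636, -0.124], [0.472, -0.164], [0.436, -0.028]]
```

```bash
python3 -m inch '[[[20,0.5,2,0,0,0,0],[30,0,0,0,0,0,0],[12,0,0,0,0,0,0],[5,0,0,0,0,0,0],[0,0,0,0,0,0,0]]]'
python3 - <<'E'
from h import *
s=bot.state();print(s["tcp_pos"],s["contact_force"])
E
```

```text
time: 34.45
tcp_pos: [0.5424, -0.1372, 0.0335]
orientation: [-119.2, 89.9, -14.6]
contact_force: [-0.4, -0.0, -0.2]
gripper_width: 0.112
[ 0.54241362 -0.1371905   0.03346386] [-0.35717464 -0.04899629 -0.18033924]
```

```bash
python3 -m inch '[[[0,0,0,0,0,0,30],[0,0,0,0,0,0,30],[-15,0,0,0,0,0,30],[-30,0,0,0,0,0,30],[-40,0,0,0,0,0,30],[-40,0,-20,0,0,0,30],[0,0,-40,0,0,0,30],[0,0,-40,0,0,0,30]]]'
python3 -m inch '[[[0,0,-40,0,0,0,0],[0,0,-40,0,0,0,0],[0,0,-40,0,0,0,0],[0,0,0,0,0,0,0]]]'
python3 - <<'E'
from h import *
im=save("top","t15");save("scene","s15")
for d in imaging.silhouettes("tray","top")[:1]:
    v,u=np.nonzero(d["region"]); B=np.array([pix2w("top",b,.012)[:2] for b in cv2.boxPoints(cv2.minAreaRect(np.c_[u,v].astype(np.float32)))]);print(d["confidence"],B.round(3).tolist(),B.mean(0))
cv2.imwrite("pics/c15.png",cv2.resize(im[150:310,80:370,::-1],(800,441),interpolation=cv2.INTER_CUBIC))
print(axes()[0])
E
```

```text
time: 35.25
tcp_pos: [0.569, -0.2342, 0.1616]
orientation: [-108.6, 89.7, -3.8]
contact_force: [0.3, 1.0, -0.2]
gripper_width: 0.299
time: 35.65
tcp_pos: [0.5964, -0.3571, 0.16]
orientation: [177.9, 89.6, -77.8]
contact_force: [-1.1, -0.3, -0.2]
gripper_width: 0.044
0.72 [[0.596, 0.017], [0.635, -0.126], [0.458, -0.17], [0.42, -0.029]] [ 0.52754231 -0.07699183]
[ 0.59755382 -0.34923528  0.15876833]
```

View pics/c15.png

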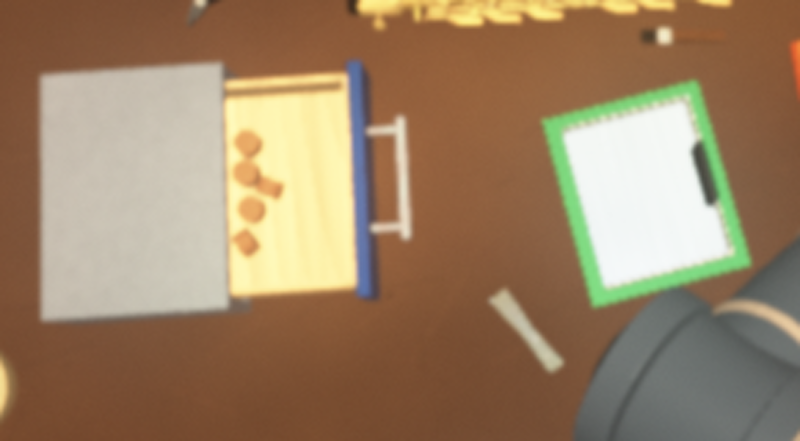

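```bash
python3 -m inch '[[[0,0,0,5.7,0,0,0],[0,0,0,5.7,0,0,0],[0,6,46,0,0,0,0],[0,6,46,0,0,0,0],[0,6,46,0,0,0,0],[0,6,46,0,0,0,0],[0,6,46,0,0,0,0],[0,6,46,0,0,0,0]]]'
python3 -m inch '[[[0,0,46,0,0,0,0],[0,0,46,0,0,0,0],[0,0,46,0,0,0,0],[0,0,0,0,0,0,0],[0,0,0,0,0,0,0]]]'
python3 - <<'E'
from h import *
plan([.5365,.119,.045],goal(93.4)); print(bot.state()["tcp_pos"])
imaging.read_camera("top")
for d in imaging.spot_point("unit_drawer0_handle","top")[:1]: print(d["confidence"],pix2w("top",d["position"],.06))
E
```

```text
time: 36.6
tcp_pos: [0.5448, -0.0723, 0.1585]
orientation: [-15.9, 89.9, 77.6]
contact_force: [1.0, 1.2, 0.1]
gripper_width: 0.004
time: 37.1
tcp_pos: [0.5371, 0.0645, 0.1583]
orientation: [2.6, 89.9, 96.2]
contact_force: [0.2, -0.6, -0.0]
gripper_width: 0.009
shift mm (tool now) [113.4  -2.9  54.3] turn deg [ 0.2  0.1 -0. ]
[0.53707481 0.06447799 0.15833695]
0.65 [0.54718873 0.17953876 0.06      ]
```

```bash
python3 -m inch '[[[35,0,5,0,0,0,0],[40,0,5,0,0,0,0],[38,-2,10,0,0,0,0],[0,0,15,0,0,0,0],[0,0,5,0,0,0,0],[0,0,5,0,0,0,0],[0,0,5,0,0,0,0],[0,0,0,0,0,0,0]]]'
python3 -m inch '[[[0,0,6,0,0,0,0],[0,0,6,0,0,0,0],[0,0,6,0,0,0,0],[0,0,6,0,0,0,0],[0,0,6,0,0,0,0],[0,0,6,0,0,0,0],[0,0,6,0,0,0,0],[0,0,6,0,0,0,0]]]'
python3 -m inch '[[[0,0,8,0,0,0,0],[0,0,8,0,0,0,0],[0,0,8,0,0,0,0],[0,0,8,0,0,0,0],[0,0,0,0,0,0,0]]]'
python3 - <<'E'
from h import *
s=bot.state();print(s["tcp_pos"],s["contact_force"])
imaging.read_camera("scene")
save("scene","s16")
E
```

```text
time: 38.0
tcp_pos: [0.538, 0.1126, 0.0464]
orientation: [-63.2, 89.8, 30.2]
contact_force: [-0.2, -0.8, 0.0]
gripper_width: 0.006
time: 38.8
tcp_pos: [0.5343, 0.1601, 0.0449]
orientation: [95.5, 90.0, -171.2]
contact_force: [-0.4, 0.4, 0.1]
gripper_width: 0.007
time: 39.3
tcp_pos: [0.5324, 0.1936, 0.0448]
orientation: [-4.7, 89.9, 88.7]
contact_force: [-0.6, 0.8, -0.0]
gripper_width: 0.003
[0.53237227 0.19364671 0.0448454 ] [-0.55289262  0.78246489 -0.03950411]
```

View pics/s16.png

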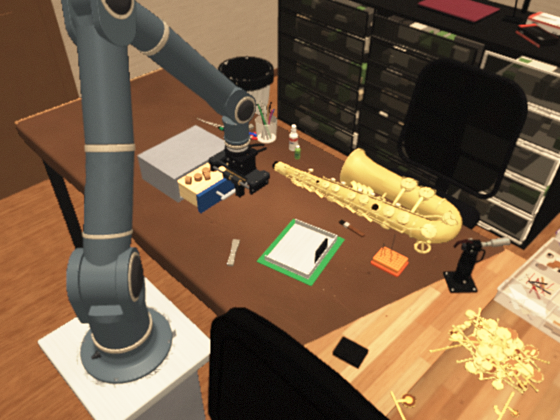

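The scene view shows the drawer about half closed at (205,183) with the corks inside, and the empty tray on its pad at (302,250). I keep pushing.

```bash
python3 -m inch '[[[0,0,9,0,0,0,0],[0,0,9,0,0,0,0],[0,0,9,0,0,0,0],[0,0,9,0,0,0,0],[0,0,9,0,0,0,0],[0,0,9,0,0,0,0],[0,0,6,0,0,0,0],[0,0,0,0,0,0,0]]]'
python3 -m inch '[[[0,0,3,0,0,0,0],[0,0,3,0,0,0,0],[0,0,3,0,0,0,0],[0,0,0,0,0,0,0]]]'
python3 -m inch '[[[0,0,3,0,0,0,0],[0,0,0,0,0,0,0]]]'
python3 -m inch '[[[0,0,3,0,0,0,0],[0,0,0,0,0,0,0]]]'
```

```text
time: 40.2
tcp_pos: [0.5288, 0.2533, 0.0448]
orientation: [-2.5, 89.9, 90.9]
contact_force: [0.3, 0.2, -1.1]
gripper_width: 0.007
time: 40.6
tcp_pos: [0.5286, 0.2608, 0.0449]
orientation: [1.8, 90.0, 95.1]
contact_force: [-0.6, 0.2, 0.3]
gripper_width: 0.006
time: 40.8
tcp_pos: [0.5284, 0.2638, 0.0449]
orientation: [-11.3, 90.0, 82.0]
contact_force: [-0.4, 0.3, 1.3]
gripper_width: 0.004
time: 41.0
tcp_pos: [0.5282, 0.267, 0.045]
orientation: [-5.7, 90.0, 87.6]
contact_force: [-0.6, 0.7, 0.1]
gripper_width: 0.006
```

```bash
for i in 1; do python3 -m inch '[[[0,0,3,0,0,0,0],[0,0,3,0,0,0,0],[0,0,0,0,0,0,0]]]'
python3 -m inch '[[[0,0,3,0,0,0,0],[0,0,0,0,0,0,0]]]'
python3 -m inch '[[[0,0,3,0,0,0,0],[0,0,0,0,0,0,0]]]'; done
python3 - <<'E'
from h import *
im=save("scene","s17"); imaging.read_camera("top"); im2=save("top","t17")
a=cv2.resize(im[90:250,130:330,::-1],(400,320));b=cv2.resize(im2[150:310,90:290,::-1],(400,320))
cv2.imwrite("pics/c17.png",np.hstack([a,b]))
E
```

```text
time: 41.3
tcp_pos: [0.5278, 0.2733, 0.0449]
orientation: [-11.2, 90.0, 82.1]
contact_force: [0.3, -0.2, 0.2]
gripper_width: 0.005
time: 41.5
tcp_pos: [0.5277, 0.276, 0.045]
orientation: [-20.2, 90.0, 73.1]
contact_force: [-0.5, 0.3, 0.3]
gripper_width: 0.007
time: 41.7
tcp_pos: [0.5276, 0.2777, 0.045]
orientation: [170.3, 89.9, -96.5]
contact_force: [0.0, -2.1, 0.4]
gripper_width: 0.001
```

View pics/c17.png

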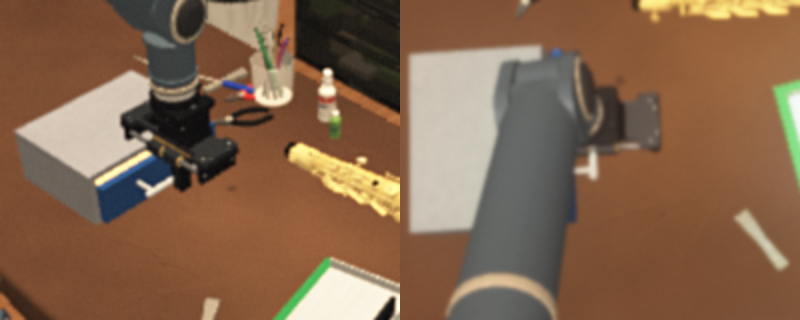

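```bash
python3 -m inch '[[[0,0,3,0,0,0,0],[0,0,3,0,0,0,0],[0,0,0,0,0,0,0]]]'
python3 -m inch '[[[0,0,3,0,0,0,0],[0,0,0,0,0,0,0]]]'
python3 -m inch '[[[0,0,3,0,0,0,0],[0,0,0,0,0,0,0]]]'
python3 -m inch '[[[0,0,2,0,0,0,0],[0,0,0,0,0,0,0]]]'
```

```text
time: 42.15
tcp_pos: [0.5272, 0.2852, 0.045]
orientation: [-7.1, 89.9, 86.1]
contact_force: [0.3, -1.1, -0.5]
gripper_width: 0.004
time: 42.35
tcp_pos: [0.527, 0.2881, 0.045]
orientation: [-11.4, 90.0, 81.9]
contact_force: [0.4, -2.0, -0.9]
gripper_width: 0.004
time: 42.55
tcp_pos: [0.527, 0.2882, 0.0449]
orientation: [165.6, 89.8, -101.2]
contact_force: [-0.9, -6.4, 2.0]
gripper_width: 0.006
time: 42.75
tcp_pos: [0.5269, 0.2883, 0.0449]
orientation: [165.3, 89.7, -101.5]
contact_force: [-0.5, -9.9, 4.4]
gripper_width: 0.002
```

```bash
python3 -m inch '[[[0,0,-10,0,0,0,0],[0,0,-20,0,0,0,0],[0,0,-30,0,0,0,0],[-30,0,-30,0,0,0,0],[-45,0,-10,0,0,0,0],[-45,0,0,0,0,0,0],[-45,40,-20,0,0,0,0],[0,45,0,0,0,0,0]]]'
python3 -m inch '[[[-20,20,-45,0,0,0,0],[0,0,-45,0,0,0,0],[0,0,-45,0,0,0,0],[0,0,-45,0,0,0,0],[0,0,-45,0,0,0,0],[0,0,0,0,0,0,0]]]'
python3 - <<'E'
from h import *
im=save("scene","s18"); im2=save("top","t18")
cv2.imwrite("pics/c18.png",np.hstack([cv2.resize(im[90:300,120:420,::-1],(400,280)),cv2.resize(im2[150:310,90:290,::-1],(400,320))[:280]]))
for c in ("top","scene"):
  for q,z in (("unit_drawer0_handle",.057),("unit",0),("tray_lip",.006)):
    for d in imaging.spot_point(q,c)[:1]: print(c,q,round(d["confidence"],2),np.round(pix2w(c,d["position"],z),3))
  for d in imaging.silhouettes("cork_1",c): print("cork",c,round(d["confidence"],2),np.round(d["extent"]))
E
```

```text
time: 43.55
tcp_pos: [0.4616, 0.1721, 0.2053]
orientation: [-66.2, 89.3, 26.8]
contact_force: [-0.3, 1.0, 0.1]
gripper_width: 0.013
time: 44.15
tcp_pos: [0.4511, -0.0561, 0.2201]
orientation: [-95.5, 89.8, -2.9]
contact_force: [0.2, 0.2, -1.6]
gripper_width: 0.002
top unit_drawer0_handle 0.64 [0.535 0.311 0.057]
top unit 0.82 [0.516 0.44  0.   ]
top tray_lip 0.69 [ 0.511 -0.003  0.006]
scene unit_drawer0_handle 0.6 [0.531 0.308 0.057]
scene unit 0.96 [0.522 0.442 0.   ]
```

View pics/c18.png

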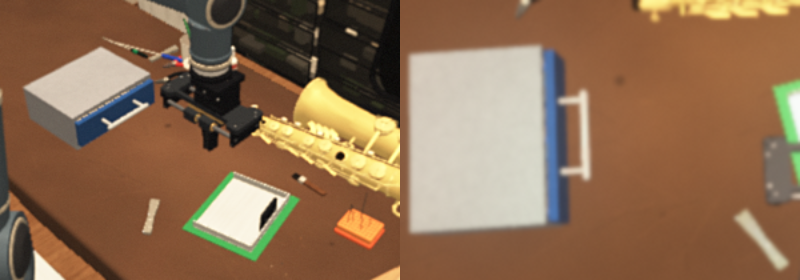

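```bash
python3 -m inch '[[[0,0,0,0,0,0,0],[0,0,0,0,0,0,0],[0,0,0,0,0,0,0],[0,0,0,0,0,0,0]]]'; python3 -c "from bench import job; print(job.sign_off())"
```

```text
time: 45.05
tcp_pos: [0.4509, -0.0506, 0.2192]
orientation: [20.0, 90.0, 113.3]
contact_force: [0.3, 0.4, -0.2]
gripper_width: 0.008
the job is handed in; nothing more can be done
None
```

I moved the five corks found on the bench onto the tray and tipped them into the drawer in one go. Then I put the empty tray back on its pad, pushed the drawer shut, and handed the job in at about 45 s.

- **Corks:** Before I closed the drawer, the top view showed all five inside it. After closing, neither camera found any cork outside.
- **Tray:** It lies flat, and its measured centre is within about 1 mm of the pad's centre, with the yaw matched.
- **Drawer:** It reached the hard stop, where the force rose to about 10 N. After I backed off, the two cameras put the handle at y = 0.308 and 0.311 m, close to the 0.3085 m where the push stopped. I had no direct reading of the catch snapping in.
- **Other things:** The bystanders were not touched on purpose and looked unmoved in the final views. Some lay outside those crops, and I did not re-measure their positions.

A few detector reports disagreed with the pictures: some "corks" were really the block or the drawer, and one tray-grip point was off by about 2 cm. I ignored those in favour of the pictures.

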